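# Line up the pots on the rail by width

### The arm

A 6-joint arm with a two-finger parallel gripper is mounted at the origin on a cart in front of the work surface, level with it; the furniture and walls round the work are solid. World frame = base frame: x ahead of the robot, y to its left, z up, the work surface at z = 0. Lengths are in m, angles in rad, forces in N, time in s.
With the tool pointing down it reaches from about 0.325 to 0.75 m from the base axis. Payload 7.6 kg.
Tool frame: the origin (TCP) lies at the very end of the fingers, on their centre line; the grasp point (between the pads) lies 19 mm behind it; z points along the fingers, y is the line along which they close (so a half turn about z gives the same grasp; the last joint's range is limited). The gripper opens to 85 mm and grips with 20 to 120 N. Pads are 22 mm wide; open, the fingers measure 114 mm over their backs; the gripper's body (76 mm by 85 mm) begins 54 mm behind the grasp point. The pads swing forward as they close: fully open they stand 13 mm farther back than shut.
Start: joints at [-1.355, 0.052, 1.401, -0, 1.689, -0.07], TCP at [0.148, -0.504, 0.231] pointing down, gripper open.
Joint ranges: [-2.9, 2.9], [-0.91, 2.17], [0.12, 2.37], [-1.06, 4.2], [0.26, 2.73], [-2.93, 2.93]. Speed limits (rad/s): [2.57, 2.57, 3.01, 3.14, 3.14, 3.14].

### API

Orientations are given as a unit quaternion [x, y, z, w].
In Python, from station import env gives the robot as it stands.
- The arm moves only by the tool servo_tool, never from a script. Its argument "plan" is a list of rows, each a list of 7 numbers: the turn, a rotation vector about the tool's x, y, z in units of 5 degrees (1.0 is 5 degrees), then the shift along the tool's x, y, z in units of 30 mm (1.0 is 30 mm), then the opening, from 0 (shut) to 1 (fully open). In form: [[rx, ry, rz, x, y, z, fingers], ...]. A call has 1 to 5 rows; each row shifts and turns the commanded pose from where the row before left it, along the tool's axes as they then stand; what a row does not reach is not made up. A row lasts 1/8 s, in which the tool goes at most 62.5 mm and 10.7 degrees, less where a joint would pass 70% of its speed; a pose out of reach is approached as far as the arm can. A call is refused whole if a number of a shift passes 1 or a number of a turn 1, either way. A call with a gripper value outside its range is refused whole. The fingers move at their own pace and stop on an object; "newtons" is the grip in N (left out, the last holds). Time passes only in rows, so rows that do not move let the fingers close. It gives the time, the measured TCP pose, the force, the opening and the grip force at its end, in the units of the state.
- env.sense(): the state, without advancing time (a new reading comes with each control period).
- env.camera(name): name is "side" or "top"; returns the picture (480x640x3 uint8, red, green, blue); there is no depth.
- env.camera_model(name): a dict with "camera_matrix" (3x3 intrinsics, pixels), "origin" and "orientation" of the camera in the world. Camera axes: x right, y up, looking along -z (the intrinsics and any distortion apply to the point x, -y, -z); pixel columns grow to the right and rows downward; lengths in m; the calibration is good to about 2 mm. A picture is of the moment at which its call begins. camera_model takes no time and is no camera call.
- env.job_done(): hands the job in; it is judged then, once.
The state is a dict: "t": time; "qpos": joint angles; "joint_vel": joint speeds; "tau": joint torques, N m; "tool_pos": TCP position; "tcp_rot": TCP orientation; "force": force on the tool from outside, world axes, zero at the start; "torque": the same for the moment, N m; "width": finger opening in m; "finger_force": force on a finger pad.
Only numpy, scipy, OpenCV 4.12 (cv2) and the standard library are available. Lean on these libraries where they do the work, as an engineer would, in place of code of your own. Each camera call takes 0.05 s, during which the arm holds its last target. There are 200 camera calls.

### The job

Line up the four screw-top pots on the rail in order of width: the widest on the cork disc next to the upright steel post, then the next widest, and so on down to the narrowest at the other end, one pot in the middle of each disc. Keep the pots upright, and leave the cream jug standing where it is.

Things in the scene. Friction and masses are not known exactly. Their poses are not given: they have to be found in the camera images.
- pot_red_lid: squat white cosmetic-type pot with a wide red lid as broad as the pot, loose, upright at the start: round, body 58 mm in diameter, 50 mm tall in all, straight-sided all the way up. Grip it from above across the body, about 28 mm above its underside. Origin: centre of its underside, z axis up; it stands on the bare desk (z = 0) at the start
- pot_grey_cap: pot with black body, light grey screw cap, loose, upright at the start: round, body 46 mm in diameter, 58 mm tall in all, the cap 41 mm wide takes the top 9 mm. Grip it from above across the body, about 28 mm above its underside. Origin: centre of its underside, z axis up; it stands on the bare desk (z = 0) at the start
- pot_white_cap: pot with dark blue body, off-white screw cap, loose, upright at the start: round, body 40 mm in diameter, 50 mm tall in all, the cap 35 mm wide takes the top 8 mm. Grip it from above across the body, about 28 mm above its underside. Origin: centre of its underside, z axis up; it stands on the bare desk (z = 0) at the start
- pot_black_cap: pot with brown body, black screw cap, loose, upright at the start: round, body 34 mm in diameter, 46 mm tall in all, the cap 30 mm wide takes the top 7 mm. Grip it from above across the body, about 28 mm above its underside. Origin: centre of its underside, z axis up; it stands on the bare desk (z = 0) at the start
- mark_a: one of four cork discs in a straight row on the wooden rail, 64 mm in diameter, 3 mm thick; the disc at the robot's left end of the row. The four are fixed to the rail 75 mm apart between centres. Origin: centre of the disc's underside; its top is 3 mm higher, about 15 mm above the desk. Its y axis runs along the row, its x axis across the rail. The rail (a beech board 366 x 70 mm, top 12 mm above the desk) stands fast
- mark_b: one of four cork discs in a straight row on the wooden rail, 64 mm in diameter, 3 mm thick; second from the robot's left. The four are fixed to the rail 75 mm apart between centres. Origin: centre of the disc's underside; its top is 3 mm higher, about 15 mm above the desk. Its y axis runs along the row, its x axis across the rail. The rail (a beech board 366 x 70 mm, top 12 mm above the desk) stands fast
- mark_c: one of four cork discs in a straight row on the wooden rail, 64 mm in diameter, 3 mm thick; third from the robot's left. The four are fixed to the rail 75 mm apart between centres. Origin: centre of the disc's underside; its top is 3 mm higher, about 15 mm above the desk. Its y axis runs along the row, its x axis across the rail. The rail (a beech board 366 x 70 mm, top 12 mm above the desk) stands fast
- mark_d: one of four cork discs in a straight row on the wooden rail, 64 mm in diameter, 3 mm thick; the disc at the robot's right end of the row. The four are fixed to the rail 75 mm apart between centres. Origin: centre of the disc's underside; its top is 3 mm higher, about 15 mm above the desk. Its y axis runs along the row, its x axis across the rail. The rail (a beech board 366 x 70 mm, top 12 mm above the desk) stands fast
- end_post: upright turned steel post, 26 mm wide, 40 mm tall, fixed on one end of the rail in line with the discs, 51 mm beyond the centre of the end disc; it may be at the left or at the right end (the other end has only a flat steel button 4 mm high). Origin: centre of its foot, on the rail's top
- cream_jug: bystander: white porcelain jug with a dark band, handle and spout, 74 x 121 x 109 mm, loose, standing on the desk at the far left. Origin: centre of its underside. Not to be moved. Also fixed here: a dark curved arm rest whose tip, up to 110 mm high, reaches to within 0.55 m of the robot between pots and rail (carry pots over it, undersides 140 mm or more above the desk)
Things that resemble listed ones, but are neither listed nor needed, are in the scene too. What is shaped like the pot_black_cap but yellow is not meant. What is shaped like the pot_red_lid but turquoise is not meant.

How it is judged:
By the outcome, as a careful person would: the job done as asked, in the order asked, and still so for the second after the job is handed in, with the robot touching nothing.
It also fails if it takes over 106 s, if anything falls off the work surface, if the arm or the gripper's body presses on something with over 40 N, if the wrist force passes 120 N, or if a joint passes its speed limit or range.

## Working session

There is one attempt and no reset: what is moved stays moved. The work goes in short steps, Python scripts to look and compute and a tool call to move; the robot and the scene stay as the last step left them, time stands still between calls to the robot, and variables do not carry over. Pictures are saved under pics/ and viewed, at most 14 in all, crops included, and the job is handed in when it is done.

Besides the shell and the picture viewer there is one more tool, called after "Call:" by a JSON object that holds its "name" and its "arguments", one argument or row to a line. servo_tool: Moves the arm, as the interface text tells. Its arguments: {"type":"object","properties":{"plan":{"type":"array","items":{"type":"array","items":{"type":"number"}}},"newtons":{"type":"number"}},"required":["plan"]}

```bash
mkdir -p pics; python3 - <<'E'
from station import env
import cv2
for n in("side","top"):
    im=env.camera(n); cv2.imwrite(f"pics/{n}0.png",im[:,:,::-1]); print(env.camera_model(n))
s=env.sense(); print(s)
E
```

```text
{'camera_matrix': array([[558.64400536,   0.        , 317.01273049],
       [  0.        , 558.64400536, 239.61198234],
       [  0.        ,   0.        ,   1.        ]]), 'origin': array([-0.06833687,  0.91295311,  0.61647324]), 'orientation': array([-0.13989842,  0.50617052,  0.81894109, -0.23142023])}
{'camera_matrix': array([[470.91667175,   0.        , 325.27336409],
       [  0.        , 470.91667175, 236.17956904],
       [  0.        ,   0.        ,   1.        ]]), 'origin': array([ 0.34662156, -0.08385139,  1.05507413]), 'orientation': array([-0.06201034,  0.05791834,  0.70998096, -0.69909028])}
{'t': 0.1, 'qpos': array([-1.35530285e+00,  5.27838685e-02,  1.40162554e+00,  1.62883044e-05,
        1.68862561e+00, -7.03223413e-02]), 'joint_vel': array([ 8.49092663e-04,  2.37479557e-05, -2.46778373e-03, -2.59070325e-04,
        1.36596337e-03, -2.11843861e-04]), 'tau': array([ 6.07697093e-04, -3.82582247e+01, -3.60985422e+01, -1.00737338e-04,
        4.75227542e-03,  2.82918614e-05]), 'tool_pos': array([ 0.14797463, -0.5034272 ,  0.23055019]), 'tcp_rot': array([ 9.89805639e-01,  1.42422882e-01, -4.42344394e-05, -7.19870442e-04]), 'force': array([-0.47049658,  0.09724245,  1.01591175]), 'torque': array([ 0.0345258 , -0.04090243, -0.03498039]), 'finger_force': 0.0, 'width': 0.08497457984091725}
```

View pics/top0.png

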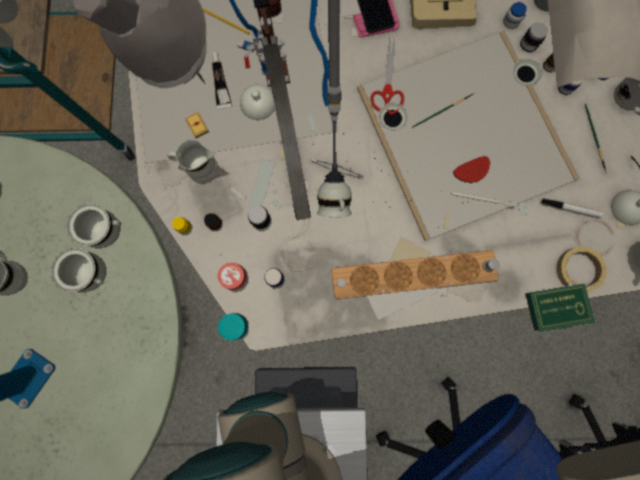

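View pics/side0.png

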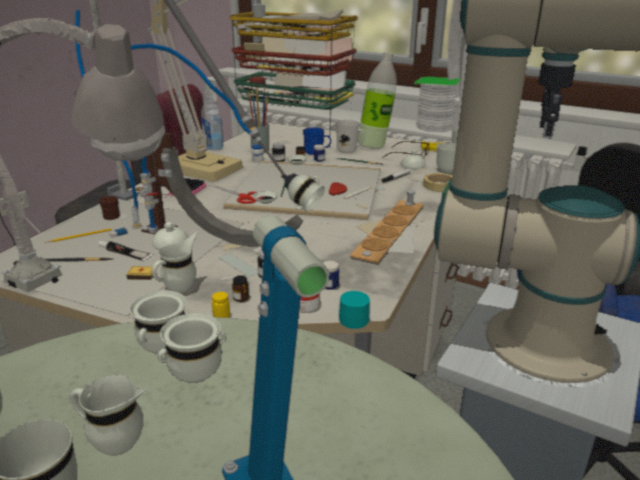

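The top view shows the candidates: black cap at (213,221), with yellow at (181,226) as its decoy; red lid at (231,276), with turquoise at (232,327) as its decoy; grey cap at (259,216); white cap at (274,277). The rail runs (332..497, ~275). I'll confirm them and find the post in one enlarged crop.

```bash
cat > h.py <<'E'
import numpy as np,cv2
from scipy.spatial.transform import Rotation as R
from station import env
def ray(n,u,v):
    m=env.camera_model(n);K=m["camera_matrix"]
    d=np.array([(u-K[0,2])/K[0,0],-(v-K[1,2])/K[1,1],-1]); return m["origin"],R.from_quat(m["orientation"]).apply(d)
def onz(n,u,v,z):
    o,d=ray(n,u,v); return (o+d*(z-o[2])/d[2])
def px(n,p):
    m=env.camera_model(n);q=R.from_quat(m["orientation"]).inv().apply(np.array(p)-m["origin"]);K=m["camera_matrix"]
    return K[0,2]-K[0,0]*q[0]/q[2],K[1,2]+K[1,1]*q[1]/q[2]
E
python3 - <<'E'
from h import *
im=cv2.imread("pics/top0.png")
a=cv2.resize(im[200:340,165:305],(560,560),interpolation=cv2.INTER_CUBIC)
b=cv2.resize(im[240:310,320:510],(760,280),interpolation=cv2.INTER_CUBIC)
cv2.imwrite("pics/crop1.png",a);cv2.imwrite("pics/crop2.png",b)
for n,u,v,z in [("black",213,221,.046),("grey",259,216,.058),("red",231,276,.05),("white",274,277,.05),("tip",303,217,.1),("m1",365,279,.015),("m4",466,267,.015),("jug",195,160,.05)]: print(n,onz("top",u,v,z).round(3))
E
```

```text
black [0.557 0.166 0.046]
grey [0.564 0.064 0.058]
red [0.436 0.123 0.05 ]
white [0.432 0.031 0.05 ]
tip [ 0.551 -0.034  0.1  ]
m1 [ 0.428 -0.165  0.015]
m4 [ 0.451 -0.389  0.015]
jug [0.696 0.209 0.05 ]
```

View pics/crop1.png

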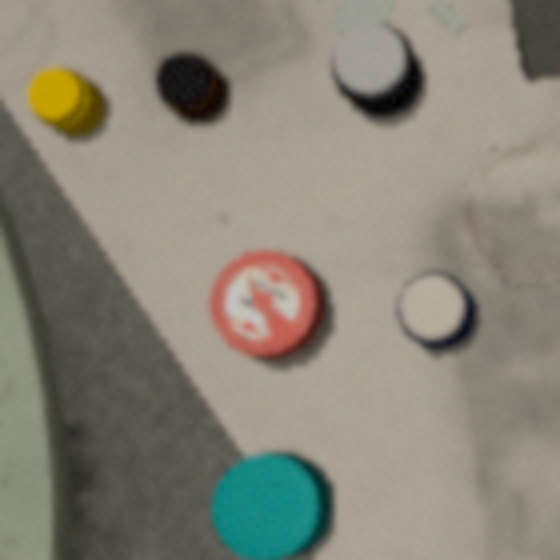

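View pics/crop2.png

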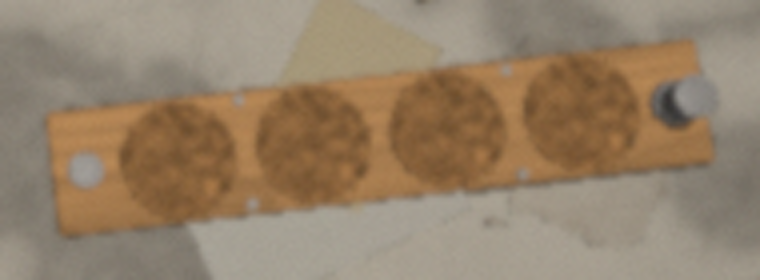

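Crop 1 confirms the red lid at (231,276), white cap at (273,277), grey cap at (257,215) and black cap at (212,221); the yellow and turquoise ones are decoys. Crop 2 shows the tall post at the right end (491,265) and the flat button at the left. So the order is red→d, grey→c, white→b, black→a.

```bash
cat >> h.py <<'E'
def blob(im,f,box):
    x0,y0,x1,y1=box; h=cv2.cvtColor(im[y0:y1,x0:x1],cv2.COLOR_RGB2HSV).astype(int)
    m=f(h[...,0],h[...,1],h[...,2]).astype(np.uint8)
    c=max(cv2.findContours(m,0,1)[0],key=cv2.contourArea); c=cv2.convexHull(c); (x,y),d,_=cv2.fitEllipse(c) if len(c)>4 else ((0,0),(0,0),0)
    return x+x0,y+y0,d
def go(x,y,z):
    s=env.sense();p=s["tool_pos"];r=R.from_quat(s["tcp_rot"])
    X=r.as_matrix()
    d=r.inv().apply(np.array([x,y,z])-p)/.03
    print("t %.1f tcp"%s["t"],p.round(4),"tool x",X[:,0].round(3),"units",d.round(2),"w",round(s["width"],4))
E
python3 - <<'E'
from h import *
im=cv2.imread("pics/top0.png")[:,:,::-1].copy()
T={"red":((205,250,257,302),lambda h,s,v:((h<8)|(h>170))&(s>90),.05),
"white":((260,262,290,292),lambda h,s,v:(v>165)&(s<70),.05),
"grey":((244,203,266,229),lambda h,s,v:(v>120)&(s<40),.058),
"black":((200,208,226,234),lambda h,s,v:(v<55),.046)}
for k,(b,f,z) in T.items():
    x,y,d=blob(im,f,b); print(k,round(x,1),round(y,1),np.round(d,1),onz("top",x,y,z).round(4))
D=[]
for u in (365,398,432,465):
    v=280-(u-365)*.12
    x,y,d=blob(im,lambda h,s,v:(v<165)&(s>90),(u-16,int(v-16),u+17,int(v+17)))
    D.append(onz("top",x,y,.015)[:2]);print(round(x,1),round(y,1),np.round(d,1),D[-1].round(4))
D=np.array(D);c=D.mean(0);w=(D*np.array([1.5,.5,-.5,-1.5])[:,None]).sum(0);w/=np.linalg.norm(w)
print("dir",w,"yaw tool x",np.degrees(np.arctan2(w[1],w[0])))
for k in(1.5,.5,-.5,-1.5): print((c+k*.075*w).round(4))
E
```

```text
red 231.5 275.9 [26.7 28.4] [0.4362 0.1224 0.05  ]
white 272.3 276.1 [13.8 14. ] [0.4343 0.0351 0.05  ]
grey 252.2 213.3 [26.  33.7] [0.5704 0.0783 0.058 ]
black 212.8 221.5 [13.9 18. ] [0.5563 0.1665 0.046 ]
361.8 281.3 [35.4 42.1] [ 0.4229 -0.1582]
395.1 277.0 [35.  41.5] [ 0.4312 -0.2319]
432.6 273.6 [35.1 41.1] [ 0.4373 -0.3147]
467.7 267.6 [33.1 57.1] [ 0.4494 -0.393 ]
dir [-0.10820056  0.99412909] yaw tool x 96.21159621958599
[ 0.423  -0.1626]
[ 0.4312 -0.2372]
[ 0.4393 -0.3117]
[ 0.4474 -0.3863]
```

```bash
python3 - <<'E'
from h import *
q=lambda X,Y,a,b:((X+.5)/4-.5+a,(Y+.5)/4-.5+b)
for n,X,Y,z in(("grey",371,63,.058),("black",186,82,.046),("white",434,307,.05),("red",266,304,.05)):
    print(n,onz("top",*q(X,Y,165,200),z).round(4))
D=np.array([onz("top",*q(X,Y,320,240),.015)[:2] for X,Y in((178,160),(313,145),(448,128),(581,112))]);print(D.round(4))
c=D.mean(0);w=(D*np.array([1.5,.5,-.5,-1.5])[:,None]).sum(0);w/=np.linalg.norm(w)
print("yaw",np.degrees(np.arctan2(w[1],w[0])))
for k in(1.5,.5,-.5,-1.5): print((c+k*.075*w).round(4))
# first leg rows
p=np.array([.148,-.5034]);t=np.array([.436,.1224]);b=16.4;N=17
for i in range(N):
    d=(t-p)/N/.03; 
    r=np.radians(b);print(np.round([np.cos(r)*d[0]+np.sin(r)*d[1],np.sin(r)*d[0]-np.cos(r)*d[1]],2),end=" ")
    b+=4.7
E
```

```text
grey [0.5657 0.0671 0.058 ]
black [0.5594 0.1702 0.046 ]
white [0.4337 0.0334 0.05  ]
red [0.4367 0.1232 0.05  ]
[[ 0.4264 -0.1633]
 [ 0.4336 -0.238 ]
 [ 0.4418 -0.3129]
 [ 0.4495 -0.3867]]
yaw 95.93293361595794
[ 0.4262 -0.1633]
[ 0.434  -0.2379]
[ 0.4417 -0.3125]
[ 0.4495 -0.3871]
[ 0.89 -1.02] [ 0.97 -0.94] [ 1.04 -0.86] [ 1.11 -0.77] [ 1.17 -0.68] [ 1.22 -0.58] [ 1.26 -0.48] [ 1.3  -0.37] [ 1.32 -0.26] [ 1.34 -0.15] [ 1.35 -0.04] [1.35 0.07] [1.34 0.18] [1.32 0.29] [1.29 0.39] [1.26 0.5 ] [1.21 0.6 ]
```

Call:
{"name": "servo_tool", "arguments": {
  "plan": [
    [0, 0, -1, 0.9, -1, 0, 1],
    [0, 0, -1, 0.95, -0.95, 0, 1],
    [0, 0, -1, 1, -0.85, 0, 1],
    [0, 0, -1, 1, -0.75, 0, 1],
    [0, 0, -1, 1, -0.7, 0, 1]
  ]
}}

```text
t: 0.72
tool_pos: [0.223, -0.3234, 0.2309]
tcp_rot: [0.935, 0.355, -0.0, -0.0]
force: [1.0, -0.7, -0.3]
width: 0.0852
finger_force: 0.0
```

Call:
{"name": "servo_tool", "arguments": {
  "plan": [
    [0, 0, -1, 1, 0, 0, 1],
    [0, 0, -1, 1, -0.2, 0, 1],
    [0, 0, -1, 1, -0.2, 0, 1],
    [0, 0, -1, 1, -0.2, 0, 1],
    [0, 0, -1, 1, -0.2, 0, 1]
  ]
}}

```text
t: 1.35
tool_pos: [0.2966, -0.1933, 0.2309]
tcp_rot: [0.836, 0.549, -0.0, -0.0]
force: [-0.0, -0.9, 0.4]
width: 0.0855
finger_force: 0.0
```

Call:
{"name": "servo_tool", "arguments": {
  "plan": [
    [0, 0, -1, 1, 0, 0.5, 1],
    [0, 0, -1, 1, 0, 0.5, 1],
    [0, 0, -1, 1, 0, 0.5, 1],
    [0, 0, -1, 1, 0, 0.5, 1],
    [0, 0, -1, 1, 0, 0, 1]
  ]
}}

```text
t: 1.98
tool_pos: [0.3308, -0.0485, 0.1697]
tcp_rot: [0.698, 0.717, -0.001, -0.001]
force: [-0.2, -0.0, 1.0]
width: 0.0851
finger_force: 0.0
```

Call:
{"name": "servo_tool", "arguments": {
  "plan": [
    [0, 0, -0.9, 1, 0.5, 0, 1],
    [0, 0, 0, 1, 0.5, 0, 1],
    [0, 0, 0, 1, 0.5, 0, 1]
  ]
}}

```text
t: 2.35
tool_pos: [0.3695, 0.0446, 0.171]
tcp_rot: [0.67, 0.742, -0.0, -0.0]
force: [0.3, -0.5, 0.2]
width: 0.0852
finger_force: 0.0
```

```bash
python3 -c "
from h import *
go(.4365,.1228,.009)"
```

```text
t 2.4 tcp [0.3695 0.0446 0.171 ] tool x [-0.102  0.995 -0.   ] units [2.37 2.49 5.4 ] w 0.0852
```

Call:
{"name": "servo_tool", "arguments": {
  "plan": [
    [0, 0, 0, 0.8, 0.85, 0, 1],
    [0, 0, 0, 0.8, 0.85, 0.4, 1],
    [0, 0, 0, 0.77, 0.79, 1, 1],
    [0, 0, 0, 0, 0, 1, 1]
  ]
}}

```text
t: 2.85
tool_pos: [0.437, 0.1231, 0.0979]
tcp_rot: [0.669, 0.743, -0.0, -0.0]
force: [0.2, -0.4, -0.7]
width: 0.0856
finger_force: 0.0
```

```bash
python3 -c "
from h import *
go(.4365,.1228,.007)
for n in('side','top'): cv2.imwrite('pics/%s1.png'%n,env.camera(n)[:,:,::-1])
a=cv2.imread('pics/side1.png')[200:340,230:400];b=cv2.imread('pics/top1.png')[190:330,170:340]
cv2.imwrite('pics/v1.png',cv2.resize(np.hstack([a,b]),(800,330),interpolation=2))"
```

```text
t 2.9 tcp [0.437  0.1231 0.0979] tool x [-0.104  0.995  0.   ] units [-0.01 -0.02  3.03] w 0.0856
```

View pics/v1.png

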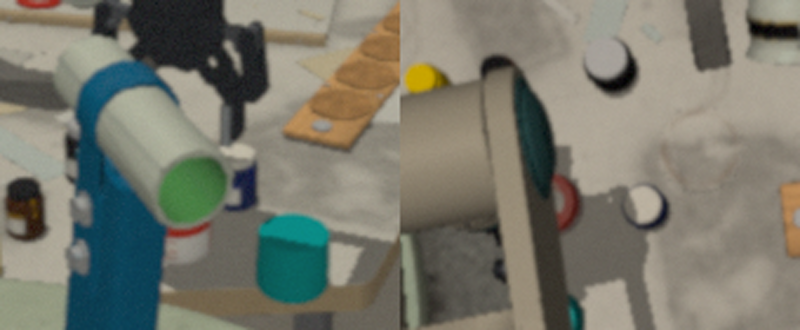

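The side view (left) is partly hidden by the blue lamp, but the fingers are above the red pot, and the top view agrees. I'm descending.

Call:
{"name": "servo_tool", "arguments": {
  "plan": [
    [0, 0, 0, 0, 0, 1, 1],
    [0, 0, 0, 0, 0, 1, 1],
    [0, 0, 0, 0, 0, 1, 1],
    [0, 0, 0, 0, 0, 0, 0.4],
    [0, 0, 0, 0, 0, 0, 0.4]
  ],
  "newtons": 40
}}

```text
t: 3.58
tool_pos: [0.4376, 0.1219, 0.0113]
tcp_rot: [0.67, 0.742, 0.001, 0.001]
force: [0.6, 0.2, -1.0]
width: 0.0573
finger_force: 42.7
```

Call:
{"name": "servo_tool", "arguments": {
  "plan": [
    [0, 0, 0, 0, 0, 0, 0],
    [0, 0, 0, 0, 0, 0, 0],
    [0, 0, 0, 0, 0, 0, 0]
  ]
}}

```text
t: 3.95
tool_pos: [0.4376, 0.122, 0.011]
tcp_rot: [0.67, 0.742, 0.001, 0.001]
force: [-1.3, -0.5, 7.7]
width: 0.0573
finger_force: 43.4
```

Call:
{"name": "servo_tool", "arguments": {
  "plan": [
    [0, 0, 0, 0, 0, -1, 0],
    [0, 0, 0, 0, 0, -1, 0],
    [0, 0, 0, 0, 0, -1, 0],
    [0, 0, 0, -0.5, 0, -1, 0],
    [0, 0, 0, -1, 0, -1, 0]
  ]
}}

```text
t: 4.58
tool_pos: [0.4409, 0.0771, 0.1606]
tcp_rot: [0.669, 0.743, 0.0, 0.0]
force: [0.9, 0.1, -0.9]
width: 0.0571
finger_force: 43.1
```

Call:
{"name": "servo_tool", "arguments": {
  "plan": [
    [0, 0, 0, -1, 0, 0, 0],
    [0, 0, 0, -1, 0, 0, 0],
    [0, 0, 0, -1, 0, 0, 0],
    [0, 0, 0, -1, 0, 0, 0],
    [0, 0, 0, -1, 0, 0, 0]
  ]
}}

```text
t: 5.2
tool_pos: [0.4564, -0.0731, 0.1597]
tcp_rot: [0.67, 0.742, 0.0, 0.0]
force: [0.2, 0.1, -1.2]
width: 0.0571
finger_force: 43.1
```

Call:
{"name": "servo_tool", "arguments": {
  "plan": [
    [0, 0, 0, -1, 0, 0, 0],
    [0, 0, 0, -1, 0, 0, 0],
    [0, 0, 0, -1, 0, 0, 0],
    [0, 0, 0, -1, 0, 0, 0],
    [0, 0, 0, -1, 0, 0, 0]
  ]
}}

```text
t: 5.82
tool_pos: [0.4718, -0.2223, 0.1596]
tcp_rot: [0.67, 0.742, 0.0, 0.0]
force: [0.3, 0.6, -0.8]
width: 0.057
finger_force: 43.1
```

```bash
python3 -c "
from h import *
go(.4495,-.3871,.027)"
```

```text
t 5.8 tcp [ 0.4718 -0.2223  0.1596] tool x [-0.102  0.995 -0.   ] units [-5.39 -1.3   4.42] w 0.057
```

Call:
{"name": "servo_tool", "arguments": {
  "plan": [
    [0, 0, 0, -1, -0.3, 0, 0],
    [0, 0, 0, -1, -0.3, 0, 0],
    [0, 0, 0, -1, -0.3, 0, 0],
    [0, 0, 0, -1, -0.2, 0, 0],
    [0, 0, 0, -1, -0.2, 0, 0]
  ]
}}

```text
t: 6.45
tool_pos: [0.4481, -0.3755, 0.1596]
tcp_rot: [0.67, 0.742, -0.0, 0.0]
force: [1.0, 0.7, -0.7]
width: 0.057
finger_force: 43.1
```

Call:
{"name": "servo_tool", "arguments": {
  "plan": [
    [0, 0, 0, -0.4, 0, 1, 0],
    [0, 0, 0, 0, 0, 1, 0],
    [0, 0, 0, 0, 0, 1, 0]
  ]
}}

```text
t: 6.82
tool_pos: [0.4494, -0.3867, 0.0685]
tcp_rot: [0.67, 0.742, -0.0, 0.0]
force: [-0.6, -0.6, -0.7]
width: 0.0571
finger_force: 43.1
```

```bash
python3 -c "
from h import *
go(.4495,-.3871,.027)
for n in('side','top'): cv2.imwrite('pics/%s2.png'%n,env.camera(n)[:,:,::-1])
print(px('side',(.4495,-.3871,.015)),px('top',(.4495,-.3871,.1)))
a=cv2.imread('pics/side2.png')[150:290,320:490];b=cv2.imread('pics/top2.png')[200:340,340:510]
cv2.imwrite('pics/v2.png',cv2.resize(np.hstack([a,b]),(800,330),interpolation=2))"
```

```text
t 6.8 tcp [ 0.4494 -0.3867  0.0685] tool x [-0.102  0.995 -0.   ] units [-0.01  0.    1.38] w 0.0571
(np.float64(403.11328370882325), np.float64(209.89092603285667)) (np.float64(476.9892443160704), np.float64(263.31457467379147))
```

View pics/v2.png

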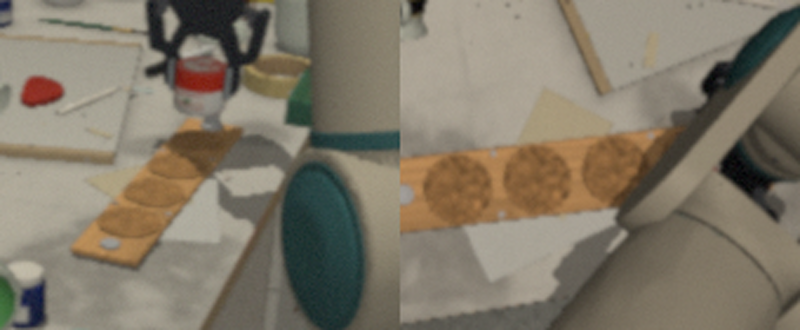

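The side view shows the red pot upright in the fingers over disc d, next to the post. I'm lowering and releasing it.

Call:
{"name": "servo_tool", "arguments": {
  "plan": [
    [0, 0, 0, 0, 0, 0.8, 0],
    [0, 0, 0, 0, 0, 0.4, 0],
    [0, 0, 0, 0, 0, 0.2, 0],
    [0, 0, 0, 0, 0, 0, 0],
    [0, 0, 0, 0, 0, 0, 0.75]
  ]
}}

```text
t: 7.55
tool_pos: [0.4501, -0.387, 0.0285]
tcp_rot: [0.67, 0.742, -0.0, 0.001]
force: [-0.1, -0.4, -0.3]
width: 0.0643
finger_force: 0.0
```

Call:
{"name": "servo_tool", "arguments": {
  "plan": [
    [0, 0, 0, 0, 0, 0, 1],
    [0, 0, 0, 0, 0, 0, 1],
    [0, 0, 0, 0, 0, -1, 1],
    [0, 0, 0, 0, 0, -1, 1],
    [0, 0, 0, 0, 0, -1, 1]
  ]
}}

```text
t: 8.18
tool_pos: [0.4496, -0.3865, 0.1185]
tcp_rot: [0.67, 0.742, -0.0, 0.0]
force: [-0.5, -0.3, -0.5]
width: 0.0856
finger_force: 0.0
```

```bash
python3 -c "
from h import *
go(.434,.0335,.1)"
```

```text
t 8.2 tcp [ 0.4496 -0.3865  0.1185] tool x [-0.102  0.995 -0.   ] units [13.98  0.92  0.61] w 0.0856
```

Call:
{"name": "servo_tool", "arguments": {
  "plan": [
    [0, 0, 0, 1, 0, 0, 1],
    [0, 0, 0, 1, 0, 0, 1],
    [0, 0, 0, 1, 0, 0, 1],
    [0, 0, 0, 1, 0, 0, 1],
    [0, 0, 0, 1, 0, 0, 1]
  ]
}}

```text
t: 8.8
tool_pos: [0.4341, -0.2364, 0.1176]
tcp_rot: [0.67, 0.742, 0.0, 0.0]
force: [0.6, -0.7, 0.2]
width: 0.0856
finger_force: 0.0
```

Call:
{"name": "servo_tool", "arguments": {
  "plan": [
    [0, 0, 0, 1, 0.3, 0, 1],
    [0, 0, 0, 1, 0.3, 0, 1],
    [0, 0, 0, 1, 0.3, 0, 1],
    [0, 0, 0, 1, 0, 0, 1],
    [0, 0, 0, 1, 0, 0, 1]
  ]
}}

```text
t: 9.43
tool_pos: [0.4457, -0.0844, 0.1176]
tcp_rot: [0.67, 0.742, 0.0, 0.0]
force: [0.6, 0.6, 0.4]
width: 0.0854
finger_force: 0.0
```

Call:
{"name": "servo_tool", "arguments": {
  "plan": [
    [0, 0, 0, 1, 0, 0, 1],
    [0, 0, 0, 1, 0, 0, 1],
    [0, 0, 0, 1, 0, 0, 1],
    [0, 0, 0, 1, 0, 0.6, 1]
  ]
}}

```text
t: 9.93
tool_pos: [0.4344, 0.035, 0.1007]
tcp_rot: [0.67, 0.742, 0.001, 0.001]
force: [-0.3, 0.4, -0.3]
width: 0.0855
finger_force: 0.0
```

```bash
python3 -c "
from h import *
go(.434,.0335,.007)
im=env.camera('top')
x,y,d=blob(im,lambda h,s,v:((h<8)|(h>170))&(s>90),(450,235,500,290)); print(x,y,d,onz('top',x,y,.065))
cv2.imwrite('pics/top3.png',im[:,:,::-1])
cv2.imwrite('pics/v3.png',cv2.resize(im[200:320,190:510,::-1],(800,300),interpolation=2))"
```

```text
t 9.9 tcp [0.4344 0.035  0.1007] tool x [-0.102  0.995 -0.001] units [-0.05 -0.03  3.12] w 0.0855
467.9919834136963 265.74962997436523 (27.10953712463379, 30.061304092407227) [ 0.44841905 -0.37895436  0.065     ]
```

View pics/v3.png

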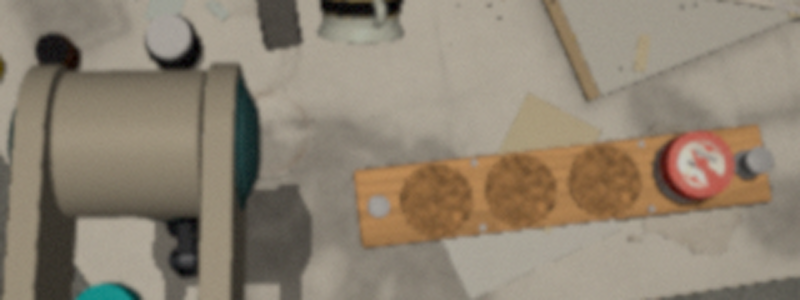

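Top view: red lid at about (469,266), standing on disc d beside the post, possibly a few mm left of centre. I'll check this with the side view while grasping white.

Call:
{"name": "servo_tool", "arguments": {
  "plan": [
    [0, 0, 0, 0, 0, 1, 1],
    [0, 0, 0, 0, 0, 1, 1],
    [0, 0, 0, 0, 0, 1, 1],
    [0, 0, 0, 0, 0, 0.1, 0.4],
    [0, 0, 0, 0, 0, 0, 0]
  ]
}}

```text
t: 10.6
tool_pos: [0.434, 0.034, 0.0072]
tcp_rot: [0.67, 0.742, 0.0, 0.0]
force: [0.4, 0.4, -0.4]
width: 0.0517
finger_force: 0.0
```

Call:
{"name": "servo_tool", "arguments": {
  "plan": [
    [0, 0, 0, 0, 0, 0, 0],
    [0, 0, 0, 0, 0, 0, 0],
    [0, 0, 0, 0, 0, 0, 0]
  ]
}}

```text
t: 10.98
tool_pos: [0.4347, 0.034, 0.0079]
tcp_rot: [0.67, 0.742, 0.001, 0.001]
force: [-0.3, -1.1, 6.3]
width: 0.0388
finger_force: 40.7
```

```bash
python3 -c "
from h import *
im=env.camera('side');cv2.imwrite('pics/side4.png',im[:,:,::-1])
for y in (-.3871,-.382): print(px('side',(.4495,y,.065)))
for y in (-.3871,-.382): print(px('top',(.4495,y,.065)),px('top',(.4495,y,.015)))
print(px('side',(.4495,-.3871,.015)))
cv2.imwrite('pics/v4.png',cv2.resize(im[180:280,340:450,::-1],(660,600),interpolation=2))"
```

```text
(np.float64(404.51384286135027), np.float64(192.58244514978094))
(np.float64(403.74042322270617), np.float64(193.19224735670818))
(np.float64(471.8301915641215), np.float64(265.17824586372234)) (np.float64(465.0531572282399), np.float64(267.62640141711995))
(np.float64(469.40581630362476), np.float64(265.2159264332764)) (np.float64(462.74368042759244), np.float64(267.66224500959345))
(np.float64(403.11328370882325), np.float64(209.89092603285667))
```

View pics/v4.png

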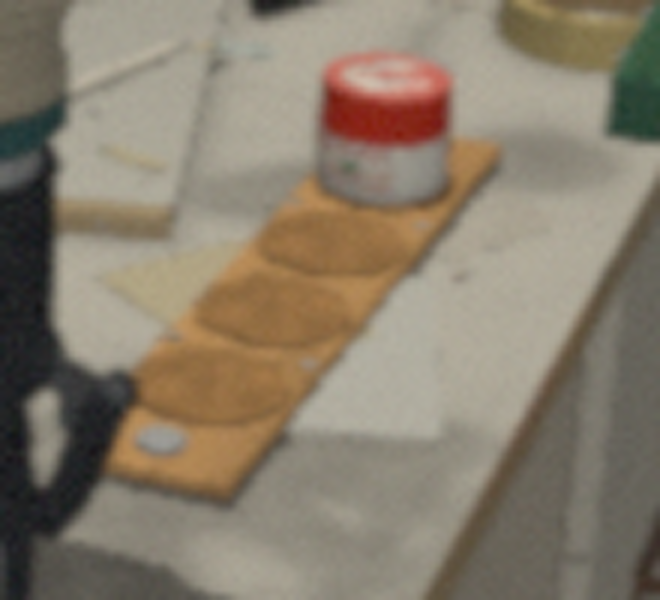

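```bash
python3 - <<'E'
from h import *
for X,Y,n in((212,384,'a'),(275,310,'b'),(332,243,'c')): print(n,onz('side',(X+.5)/6-.5+340,(Y+.5)/6-.5+180,.015).round(4))
print('lid',onz('side',404.2,192.3,.065).round(4),onz('top',469.2,266,.065).round(4))
# base front edge side view: bottom of pot
im=cv2.imread('pics/top3.png')
cv2.imwrite('pics/v5.png',cv2.resize(im[240:310,440:510],(700,700)[:2],interpolation=2)[:600])
E
```

```text
a [ 0.4259 -0.1669  0.015 ]
b [ 0.4334 -0.2414  0.015 ]
c [ 0.441  -0.3149  0.015 ]
lid [ 0.451  -0.3885  0.065 ] [ 0.4479 -0.3815  0.065 ]
```

View pics/v5.png

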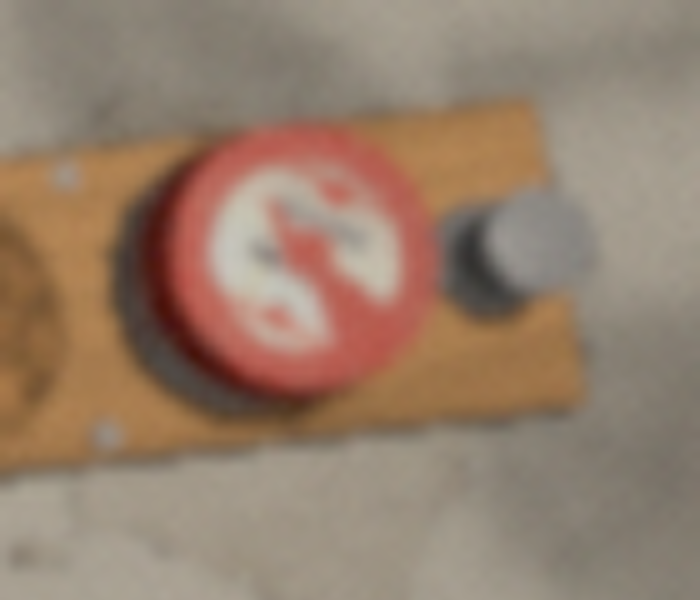

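Side and top disc positions differ by about 2.5 mm along the row, so I'll aim at the fused positions: a(.426,-.166), b(.4335,-.2405), c(.4415,-.315), d(.449,-.390). Red is roughly 3 mm left and I'll mend that later. Carrying white to b.

Call:
{"name": "servo_tool", "arguments": {
  "plan": [
    [0, 0, 0, 0, 0, -1, 0],
    [0, 0, 0, 0, 0, -1, 0],
    [0, 0, 0, 0, 0, -1, 0],
    [0, 0, 0, -0.6, 0, -1, 0],
    [0, 0, 0, -1, 0, -1, 0]
  ]
}}

```text
t: 11.65
tool_pos: [0.4382, -0.0137, 0.1576]
tcp_rot: [0.669, 0.743, 0.0, 0.0]
force: [0.3, -0.7, -0.9]
width: 0.0389
finger_force: 40.5
```

Call:
{"name": "servo_tool", "arguments": {
  "plan": [
    [0, 0, 0, -1, -0.2, 0, 0],
    [0, 0, 0, -1, -0.2, 0, 0],
    [0, 0, 0, -1, -0.2, 0, 0],
    [0, 0, 0, -1, -0.2, 0, 0],
    [0, 0, 0, -1, -0.1, 0, 0]
  ]
}}

```text
t: 12.28
tool_pos: [0.4266, -0.1666, 0.1566]
tcp_rot: [0.67, 0.742, 0.0, 0.0]
force: [0.2, 0.5, -0.6]
width: 0.0391
finger_force: 40.5
```

Call:
{"name": "servo_tool", "arguments": {
  "plan": [
    [0, 0, 0, -1, 0, 0.5, 0],
    [0, 0, 0, -1, 0, 1, 0],
    [0, 0, 0, -0.5, 0, 1, 0],
    [0, 0, 0, 0, 0, 0.8, 0]
  ]
}}

```text
t: 12.78
tool_pos: [0.4341, -0.2411, 0.0561]
tcp_rot: [0.67, 0.742, -0.0, -0.0]
force: [-1.0, -0.6, -0.1]
width: 0.0388
finger_force: 40.5
```

```bash
python3 -c "
from h import *
go(.4335,-.2405,.023)"
```

```text
t 12.8 tcp [ 0.4341 -0.2411  0.0561] tool x [-0.101  0.995  0.   ] units [ 0.02 -0.02  1.1 ] w 0.0388
```

Call:
{"name": "servo_tool", "arguments": {
  "plan": [
    [0, 0, 0, 0, 0, 0.8, 0],
    [0, 0, 0, 0, 0, 0.3, 0],
    [0, 0, 0, 0, 0, 0.03, 0],
    [0, 0, 0, 0, 0, 0, 0],
    [0, 0, 0, 0, 0, 0, 0.6]
  ]
}}

```text
t: 13.4
tool_pos: [0.4351, -0.2405, 0.0243]
tcp_rot: [0.67, 0.742, 0.0, 0.001]
force: [-0.4, 0.2, -0.2]
width: 0.0512
finger_force: 0.0
```

Call:
{"name": "servo_tool", "arguments": {
  "plan": [
    [0, 0, 0, 0, 0, 0, 1],
    [0, 0, 0, 0, 0, 0, 1],
    [0, 0, 0, 0, 0, -1, 1],
    [0, 0, 0, 0, 0, -1, 1],
    [0, 0, 0, 0, 0, -1, 1]
  ]
}}

```text
t: 14.02
tool_pos: [0.4345, -0.2402, 0.1145]
tcp_rot: [0.67, 0.742, -0.0, 0.0]
force: [-0.3, -1.2, 0.4]
width: 0.0851
finger_force: 0.0
```

Call:
{"name": "servo_tool", "arguments": {
  "plan": [
    [0, 0, 0, 1, 0, -1, 1],
    [0, 0, 0, 1, 0, -1, 1],
    [0, 0, 0, 1, 0.4, 0, 1],
    [0, 0, 0, 1, 0.4, 0, 1],
    [0, 0, 0, 1, 0.4, 0, 1]
  ]
}}

```text
t: 14.65
tool_pos: [0.4552, -0.0864, 0.1736]
tcp_rot: [0.67, 0.742, 0.0, 0.0]
force: [-0.0, -0.3, -0.5]
width: 0.0855
finger_force: 0.0
```

Call:
{"name": "servo_tool", "arguments": {
  "plan": [
    [0, 0, 0, 1, 0.4, 0, 1],
    [0, 0, 0, 1, 0.4, 0, 1],
    [0, 0, 0, 1, 0.5, 0, 1],
    [0, 0, 0, 1, 0.5, 0, 1],
    [0, 0, 0, 1, 0.5, 0, 1]
  ]
}}

```text
t: 15.28
tool_pos: [0.5086, 0.07, 0.1735]
tcp_rot: [0.67, 0.742, 0.0, 0.0]
force: [0.5, -0.5, -0.5]
width: 0.0851
finger_force: 0.0
```

```bash
python3 -c "
from h import *
go(.5657,.0671,.007)
im=env.camera('side');cv2.imwrite('pics/side6.png',im[:,:,::-1])
im=env.camera('top');cv2.imwrite('pics/top6.png',im[:,:,::-1])
cv2.imwrite('pics/v6.png',cv2.resize(im[190:320,190:510,::-1],(800,325),interpolation=2))"
```

```text
t 15.3 tcp [0.5086 0.07   0.1735] tool x [-0.102  0.995 -0.   ] units [-0.29  1.88  5.55] w 0.0851
```

View pics/v6.png

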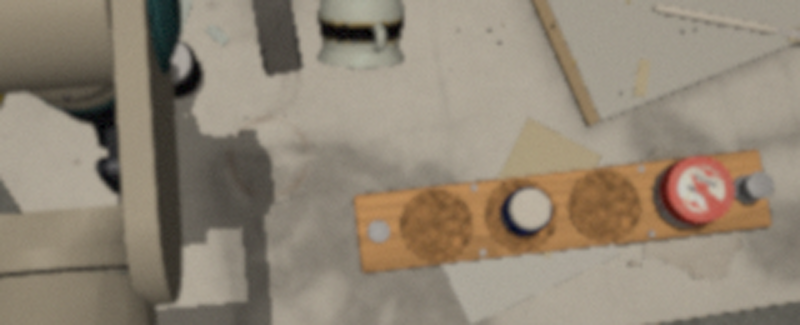

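White stands well on disc b, with its cap at about (401,274). On to grey.

Call:
{"name": "servo_tool", "arguments": {
  "plan": [
    [0, 0, 0, -0.1, 1, 0.5, 1],
    [0, 0, 0, -0.19, 0.88, 1, 1],
    [0, 0, 0, 0, 0, 1, 1]
  ]
}}

```text
t: 15.75
tool_pos: [0.5662, 0.0649, 0.0974]
tcp_rot: [0.67, 0.742, -0.0, 0.0]
force: [0.6, -0.0, -0.4]
width: 0.0854
finger_force: 0.0
```

```bash
python3 -c "
from h import *
go(.5657,.0671,.007)
print('white',onz('top',401.2,273.6,.065))
im=env.camera('side')
cv2.imwrite('pics/v7.png',cv2.resize(im[190:340,200:360,::-1],(640,600),interpolation=2))"
```

```text
t 15.8 tcp [0.5662 0.0649 0.0974] tool x [-0.101  0.995 -0.   ] units [ 0.08 -0.01  3.01] w 0.0854
white [ 0.43405728 -0.23777407  0.065     ]
```

View pics/v7.png

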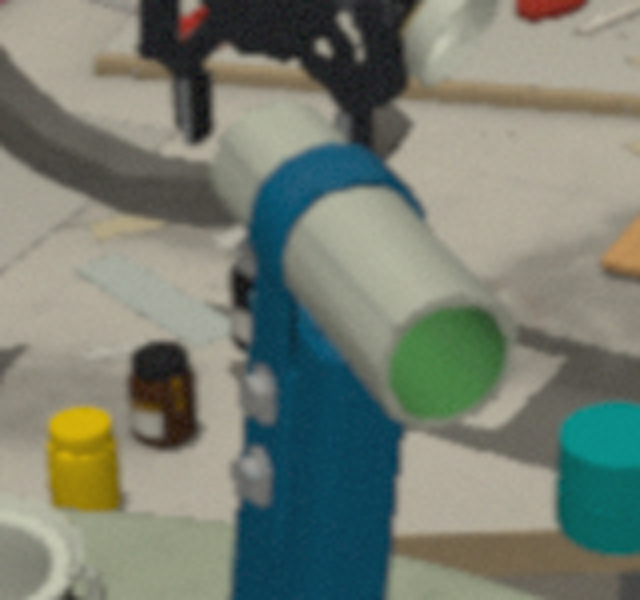

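Grey is hidden behind the lamp in this view. Black stands at side pixel (240,278) for its cap top. I'm descending on grey.

Call:
{"name": "servo_tool", "arguments": {
  "plan": [
    [0, 0, 0, 0.03, 0, 1, 1],
    [0, 0, 0, 0, 0, 1, 1],
    [0, 0, 0, 0, 0, 1, 1],
    [0, 0, 0, 0, 0, 0, 0.4],
    [0, 0, 0, 0, 0, 0, 0]
  ]
}}

```text
t: 16.42
tool_pos: [0.566, 0.0666, 0.0102]
tcp_rot: [0.67, 0.742, 0.001, 0.001]
force: [-0.6, 0.4, 0.1]
width: 0.0513
finger_force: 0.0
```

Call:
{"name": "servo_tool", "arguments": {
  "plan": [
    [0, 0, 0, 0, 0, 0, 0],
    [0, 0, 0, 0, 0, 0, 0],
    [0, 0, 0, 0, 0, 0, 0]
  ]
}}

```text
t: 16.8
tool_pos: [0.5666, 0.0668, 0.0108]
tcp_rot: [0.67, 0.742, 0.001, 0.001]
force: [-0.7, -1.3, 8.0]
width: 0.0453
finger_force: 41.5
```

Call:
{"name": "servo_tool", "arguments": {
  "plan": [
    [0, 0, 0, 0, 0, -1, 0],
    [0, 0, 0, 0, 0, -1, 0],
    [0, 0, 0, 0, 0, -1, 0],
    [0, 0, 0, 0, -0.5, -1, 0],
    [0, 0, 0, 0, -1, -1, 0]
  ]
}}

```text
t: 17.42
tool_pos: [0.5201, 0.0623, 0.1597]
tcp_rot: [0.67, 0.742, 0.0, 0.0]
force: [0.3, -1.1, -0.7]
width: 0.0452
finger_force: 41.4
```

```bash
python3 -c "
from h import *
print('black',onz('side',239.6,277.6,.046),onz('top',211.2,220.2,.046))
go(.4415,-.315,.16)"
```

```text
black [0.56438732 0.16757287 0.046     ] [0.55920739 0.17005519 0.046     ]
t 17.4 tcp [0.5201 0.0623 0.1597] tool x [-0.102  0.995 -0.   ] units [-1.224e+01 -3.890e+00 -1.000e-02] w 0.0452
```

Grey is held at 45 mm. Carrying it to c, bringing x in first.

Call:
{"name": "servo_tool", "arguments": {
  "plan": [
    [0, 0, 0, -0.2, -1, -0.1, 0],
    [0, 0, 0, -1, -1, 0, 0],
    [0, 0, 0, -1, -0.9, 0, 0],
    [0, 0, 0, -1, 0, 0, 0],
    [0, 0, 0, -1, 0, 0, 0]
  ]
}}

```text
t: 18.05
tool_pos: [0.4465, -0.0729, 0.1621]
tcp_rot: [0.67, 0.742, 0.0, 0.001]
force: [0.1, 0.5, -1.0]
width: 0.0451
finger_force: 41.6
```

Call:
{"name": "servo_tool", "arguments": {
  "plan": [
    [0, 0, 0, -1, 0, 0, 0],
    [0, 0, 0, -1, 0, 0, 0],
    [0, 0, 0, -1, -0.2, 0, 0],
    [0, 0, 0, -1, -0.3, 0, 0],
    [0, 0, 0, -1, -0.3, 0, 0]
  ]
}}

```text
t: 18.68
tool_pos: [0.4379, -0.2245, 0.1618]
tcp_rot: [0.67, 0.742, 0.0, 0.0]
force: [-0.0, -1.1, -2.3]
width: 0.0452
finger_force: 41.6
```

Call:
{"name": "servo_tool", "arguments": {
  "plan": [
    [0, 0, 0, -1, 0, 0, 0],
    [0, 0, 0, -1, 0, 0, 0],
    [0, 0, 0, -1, 0, 0, 0],
    [0, 0, 0, 0, 0, 0, 0]
  ]
}}

```text
t: 19.18
tool_pos: [0.4471, -0.3144, 0.1614]
tcp_rot: [0.671, 0.742, -0.0, -0.0]
force: [-0.1, 0.2, -1.5]
width: 0.0453
finger_force: 41.6
```

```bash
python3 -c "
from h import *
go(.4415,-.315,.0255)"
```

```text
t 19.2 tcp [ 0.4471 -0.3144  0.1614] tool x [-0.1    0.995 -0.   ] units [ 0.   -0.19  4.53] w 0.0453
```

Call:
{"name": "servo_tool", "arguments": {
  "plan": [
    [0, 0, 0, 0, -0.19, 1, 0],
    [0, 0, 0, 0, 0, 1, 0],
    [0, 0, 0, 0, 0, 1, 0],
    [0, 0, 0, 0, 0, 0.8, 0],
    [0, 0, 0, 0, 0, 0.5, 0]
  ]
}}

```text
t: 19.8
tool_pos: [0.4415, -0.3126, 0.0314]
tcp_rot: [0.67, 0.743, 0.0, -0.001]
force: [0.1, 0.1, -1.3]
width: 0.0451
finger_force: 41.6
```

Call:
{"name": "servo_tool", "arguments": {
  "plan": [
    [0, 0, 0, 0, 0, 0.2, 0],
    [0, 0, 0, 0, 0, 0.05, 0],
    [0, 0, 0, 0, 0, 0, 0.7],
    [0, 0, 0, 0, 0, 0, 1],
    [0, 0, 0, 0, 0, 0, 1]
  ]
}}

```text
t: 20.42
tool_pos: [0.442, -0.3139, 0.0254]
tcp_rot: [0.67, 0.742, -0.0, 0.0]
force: [0.2, -0.4, 0.2]
width: 0.0855
finger_force: 0.0
```

Call:
{"name": "servo_tool", "arguments": {
  "plan": [
    [0, 0, 0, 0, 0, -1, 1],
    [0, 0, 0, 0, 0, -1, 1],
    [0, 0, 0, 0, 0, -1, 1],
    [0, 0, 0, -1, 0, 0, 1],
    [0, 0, 0, -1, 0, 0, 1]
  ]
}}

```text
t: 21.05
tool_pos: [0.4483, -0.3742, 0.1158]
tcp_rot: [0.67, 0.743, -0.0, 0.001]
force: [-0.4, -0.0, 0.3]
width: 0.0851
finger_force: 0.0
```

```bash
python3 -c "
from h import *
go(.45,-.387,.026)"
```

```text
t 21.1 tcp [ 0.4483 -0.3742  0.1158] tool x [-0.103  0.995 -0.001] units [-0.43  0.01  2.99] w 0.0851
```

Call:
{"name": "servo_tool", "arguments": {
  "plan": [
    [0, 0, 0, -0.43, 0, 0.5, 1],
    [0, 0, 0, 0, 0, 1, 1],
    [0, 0, 0, 0, 0, 1, 1],
    [0, 0, 0, 0, 0, 0.48, 1],
    [0, 0, 0, 0, 0, 0, 0]
  ]
}}

```text
t: 21.68
tool_pos: [0.4489, -0.3859, 0.0249]
tcp_rot: [0.67, 0.742, -0.0, -0.001]
force: [0.2, 0.8, 0.7]
width: 0.0699
finger_force: 0.0
```

Call:
{"name": "servo_tool", "arguments": {
  "plan": [
    [0, 0, 0, 0, 0, 0, 0],
    [0, 0, 0, 0, 0, 0, 0],
    [0, 0, 0, 0, 0, -0.3, 0],
    [0, 0, 0, -0.13, 0, 0, 0],
    [0, 0, 0, 0, 0, 0, 0]
  ]
}}

```text
t: 22.3
tool_pos: [0.4497, -0.3905, 0.0347]
tcp_rot: [0.67, 0.742, -0.0, 0.0]
force: [-0.8, -0.5, -1.1]
width: 0.0571
finger_force: 42.8
```

Call:
{"name": "servo_tool", "arguments": {
  "plan": [
    [0, 0, 0, 0, 0, 0.2, 0],
    [0, 0, 0, 0, 0, 0.1, 0],
    [0, 0, 0, 0, 0, 0, 0],
    [0, 0, 0, 0, 0, 0, 0.8],
    [0, 0, 0, 0, 0, 0, 1]
  ]
}}

```text
t: 22.92
tool_pos: [0.4495, -0.3899, 0.0249]
tcp_rot: [0.67, 0.742, -0.0, -0.0]
force: [-0.7, 0.2, -0.4]
width: 0.0839
finger_force: 0.0
```

Call:
{"name": "servo_tool", "arguments": {
  "plan": [
    [0, 0, 0, 0, 0, 0, 1],
    [0, 0, 0, 0, 0, -1, 1],
    [0, 0, 0, 0, 0, -1, 1],
    [0, 0, 0, 0, 0, -1, 1],
    [0, 0, 0, 1, 0, -1, 1]
  ]
}}

```text
t: 23.55
tool_pos: [0.4463, -0.3609, 0.1462]
tcp_rot: [0.671, 0.742, -0.0, 0.0]
force: [0.7, 0.7, -0.4]
width: 0.0853
finger_force: 0.0
```

Call:
{"name": "servo_tool", "arguments": {
  "plan": [
    [0, 0, 0, 1, 0, -1, 1],
    [0, 0, 0, 1, 0, 0, 1],
    [0, 0, 0, 1, 0, 0, 1],
    [0, 0, 0, 1, 0, 0, 1],
    [0, 0, 0, 1, 0, 0, 1]
  ]
}}

```text
t: 24.18
tool_pos: [0.431, -0.2101, 0.1754]
tcp_rot: [0.67, 0.742, -0.0, -0.0]
force: [0.5, 0.2, 0.0]
width: 0.0852
finger_force: 0.0
```

Call:
{"name": "servo_tool", "arguments": {
  "plan": [
    [0, 0, 0, 1, 0.3, 0, 1],
    [0, 0, 0, 1, 0.3, 0, 1],
    [0, 0, 0, 1, 0.4, 0, 1],
    [0, 0, 0, 1, 0.4, 0, 1],
    [0, 0, 0, 1, 0.4, 0, 1]
  ]
}}

```text
t: 24.8
tool_pos: [0.4698, -0.0553, 0.1754]
tcp_rot: [0.67, 0.742, -0.0, 0.0]
force: [1.1, -0.0, 0.0]
width: 0.0852
finger_force: 0.0
```

Call:
{"name": "servo_tool", "arguments": {
  "plan": [
    [0, 0, 0, 1, 0.4, 0, 1],
    [0, 0, 0, 1, 0.5, 0, 1],
    [0, 0, 0, 1, 0.5, 0, 1],
    [0, 0, 0, 1, 0.5, 0, 1],
    [0, 0, 0, 1, 0.5, 0, 1]
  ]
}}

```text
t: 25.42
tool_pos: [0.5261, 0.1014, 0.1753]
tcp_rot: [0.67, 0.742, -0.0, 0.0]
force: [-0.1, 0.3, -0.1]
width: 0.0854
finger_force: 0.0
```

```bash
python3 -c "
from h import *
go(.5615,.169,.007)
im=env.camera('side');b=im[180:260,340:450,::-1]
im=env.camera('top');a=im[240:310,325:505,::-1]
a=cv2.resize(a,(800,311),interpolation=2); b=cv2.resize(b,(396,288),interpolation=2)
o=np.zeros((600,800,3),np.uint8);o[:311]=a;o[312:600,:396]=b
cv2.imwrite('pics/v8.png',o)"
```

```text
t 25.4 tcp [0.5261 0.1014 0.1753] tool x [-0.102  0.995 -0.   ] units [2.12 1.4  5.61] w 0.0854
```

View pics/v8.png

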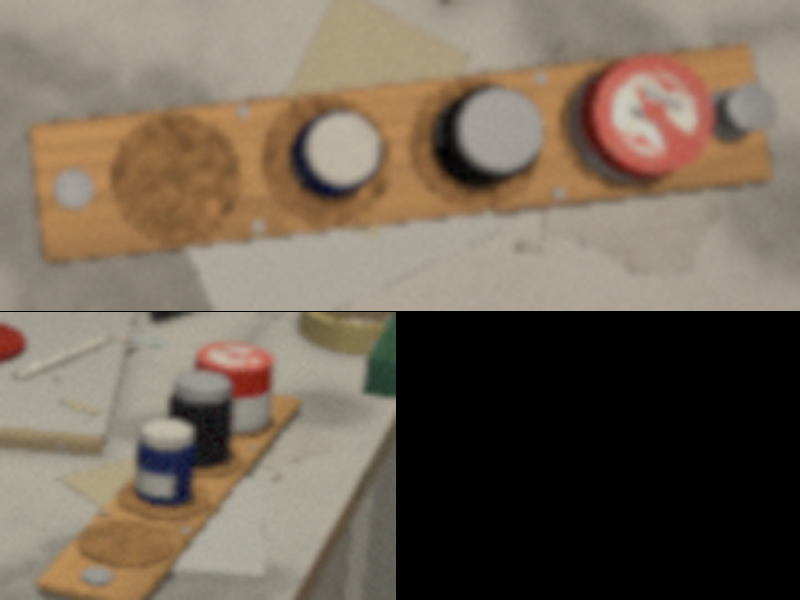

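White, grey and red stand on b, c and d next to the post, all upright. Descending on black.

Call:
{"name": "servo_tool", "arguments": {
  "plan": [
    [0, 0, 0, 1, 0.7, 0, 1],
    [0, 0, 0, 1, 0.7, 0.6, 1],
    [0, 0, 0, 0.1, 0, 1, 1],
    [0, 0, 0, 0, 0, 1, 1]
  ]
}}

```text
t: 26.02
tool_pos: [0.5611, 0.167, 0.0963]
tcp_rot: [0.67, 0.743, -0.0, 0.0]
force: [0.5, 0.8, -0.4]
width: 0.0856
finger_force: 0.0
```

```bash
python3 -c "
from h import *
go(.5615,.169,.007)
q=lambda X,Y,z:onz('top',(X+.5)/4.444-.5+325,(Y+.5)/4.444-.5+240,z).round(4)
print('grey',q(500,132,.073),'red',q(649,115,.065),'white',q(343,151,.065))
im=env.camera('side')
cv2.imwrite('pics/v9.png',cv2.resize(im[210:330,190:310,::-1],(600,600),interpolation=2))"
```

```text
t 26.0 tcp [0.5611 0.167  0.0963] tool x [-0.103  0.995 -0.   ] units [0.07 0.02 2.98] w 0.0856
grey [ 0.4411 -0.3118  0.073 ] red [ 0.4489 -0.3846  0.065 ] white [ 0.4341 -0.239   0.065 ]
```

View pics/v9.png

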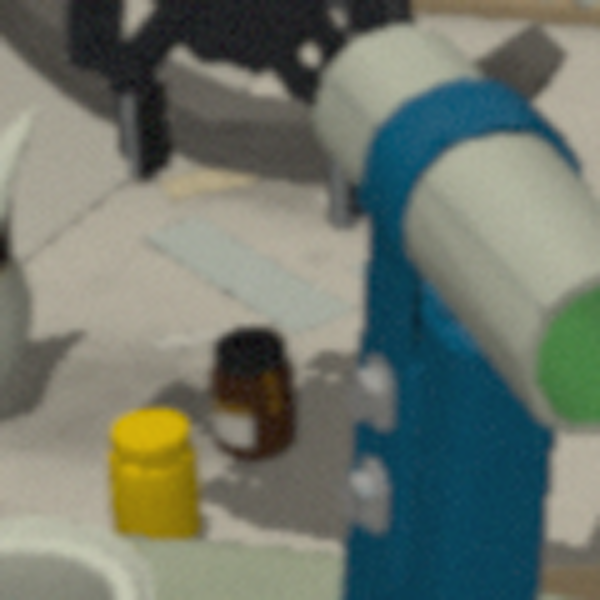

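All three are within about 3 mm of their disc centres. The fingers straddle the brown pot at crop (250,345). Descending.

Call:
{"name": "servo_tool", "arguments": {
  "plan": [
    [0, 0, 0, 0.04, 0, 1, 1],
    [0, 0, 0, 0, 0, 1, 1],
    [0, 0, 0, 0, 0, 0.95, 1],
    [0, 0, 0, 0, 0, 0, 0.3],
    [0, 0, 0, 0, 0, 0, 0]
  ]
}}

```text
t: 26.7
tool_pos: [0.5619, 0.1682, 0.0107]
tcp_rot: [0.67, 0.742, 0.001, 0.001]
force: [0.3, 0.5, -0.2]
width: 0.0515
finger_force: 0.0
```

Call:
{"name": "servo_tool", "arguments": {
  "plan": [
    [0, 0, 0, 0, 0, 0, 0],
    [0, 0, 0, 0, 0, 0, 0],
    [0, 0, 0, 0, 0, 0, 0],
    [0, 0, 0, 0, 0, 0, 0]
  ]
}}

```text
t: 27.2
tool_pos: [0.5623, 0.1685, 0.0111]
tcp_rot: [0.67, 0.742, 0.001, 0.001]
force: [-1.7, -0.6, 6.3]
width: 0.0326
finger_force: 40.0
```

Call:
{"name": "servo_tool", "arguments": {
  "plan": [
    [0, 0, 0, 0, 0, -1, 0],
    [0, 0, 0, 0, 0, -1, 0],
    [0, 0, 0, 0, 0, -1, 0],
    [0, 0, 0, 0, -0.5, -1, 0],
    [0, 0, 0, 0, -1, -1, 0]
  ]
}}

```text
t: 27.82
tool_pos: [0.516, 0.1637, 0.16]
tcp_rot: [0.67, 0.742, 0.0, 0.0]
force: [-0.1, 0.4, -1.9]
width: 0.0329
finger_force: 40.2
```

```bash
python3 -c "
from h import *
go(.426,-.166,.16)"
```

```text
t 27.8 tcp [0.516  0.1637 0.16  ] tool x [-0.102  0.995 -0.   ] units [-10.63  -4.11  -0.  ] w 0.0329
```

Call:
{"name": "servo_tool", "arguments": {
  "plan": [
    [0, 0, 0, -1, -1, 0, 0],
    [0, 0, 0, -1, -1, 0, 0],
    [0, 0, 0, -1, -1, 0, 0],
    [0, 0, 0, -1, -0.3, 0, 0],
    [0, 0, 0, -1, -0.3, 0, 0]
  ]
}}

```text
t: 28.45
tool_pos: [0.4237, 0.0027, 0.1594]
tcp_rot: [0.67, 0.743, 0.0, 0.0]
force: [-0.5, 0.1, -0.4]
width: 0.0326
finger_force: 40.3
```

Call:
{"name": "servo_tool", "arguments": {
  "plan": [
    [0, 0, 0, -1, -0.3, 0, 0],
    [0, 0, 0, -1, -0.2, 0, 0],
    [0, 0, 0, -1, 0, 0, 0],
    [0, 0, 0, -1, 0, 0, 0],
    [0, 0, 0, -1, 0, 0, 0]
  ]
}}

```text
t: 29.08
tool_pos: [0.4246, -0.1482, 0.1593]
tcp_rot: [0.67, 0.742, 0.0, 0.0]
force: [-0.4, 0.2, -1.7]
width: 0.0328
finger_force: 40.3
```

Call:
{"name": "servo_tool", "arguments": {
  "plan": [
    [0, 0, 0, -0.6, 0, 0.8, 0],
    [0, 0, 0, 0, 0, 1, 0],
    [0, 0, 0, 0, 0, 1, 0],
    [0, 0, 0, 0, 0, 0, 0]
  ]
}}

```text
t: 29.58
tool_pos: [0.425, -0.1644, 0.0731]
tcp_rot: [0.67, 0.742, -0.001, -0.002]
force: [-0.3, -0.4, -0.6]
width: 0.0331
finger_force: 40.3
```

```bash
python3 -c "
from h import *
go(.426,-.166,.026)"
```

```text
t 29.6 tcp [ 0.425  -0.1644  0.0731] tool x [-0.102  0.995  0.003] units [-0.06  0.04  1.57] w 0.0331
```

Call:
{"name": "servo_tool", "arguments": {
  "plan": [
    [0, 0, 0, -0.06, 0.04, 0.9, 0],
    [0, 0, 0, 0, 0, 0.5, 0],
    [0, 0, 0, 0, 0, 0.17, 0],
    [0, 0, 0, 0, 0, 0, 0],
    [0, 0, 0, 0, 0, 0, 0.55]
  ]
}}

```text
t: 30.2
tool_pos: [0.4286, -0.1671, 0.0291]
tcp_rot: [0.67, 0.742, 0.0, 0.001]
force: [0.3, 0.7, 0.6]
width: 0.0466
finger_force: 0.0
```

Call:
{"name": "servo_tool", "arguments": {
  "plan": [
    [0, 0, 0, 0, 0, 0, 1],
    [0, 0, 0, 0, 0, 0, 1],
    [0, 0, 0, 0, 0, -1, 1],
    [0, 0, 0, 0, 0, -1, 1],
    [0, 0, 0, 0, 0, -1, 1]
  ]
}}

```text
t: 30.82
tool_pos: [0.4278, -0.1667, 0.119]
tcp_rot: [0.67, 0.742, -0.0, 0.0]
force: [0.1, -0.3, -0.5]
width: 0.085
finger_force: 0.0
```

Call:
{"name": "servo_tool", "arguments": {
  "plan": [
    [0, 0, 0, 1, 0, -1, 1],
    [0, 0, 0, 1, 0, -1, 1],
    [0, 0, 0, 1, 0, 0, 1],
    [0, 0, 0, 1, 0, 0, 1],
    [0, 0, 0, 1, 0, 0, 1]
  ]
}}

```text
t: 31.45
tool_pos: [0.4124, -0.0167, 0.1782]
tcp_rot: [0.67, 0.742, 0.0, 0.0]
force: [0.4, -0.0, -0.8]
width: 0.0855
finger_force: 0.0
```

Call:
{"name": "servo_tool", "arguments": {
  "plan": [
    [0, 0, 0, 1, 0, 0, 1],
    [0, 0, 0, 1, 0, 0, 1],
    [0, 0, 0, 1, 0, 0, 1],
    [0, 0, 0, 0, 0, 0, 1]
  ]
}}

```text
t: 31.95
tool_pos: [0.4031, 0.0732, 0.1781]
tcp_rot: [0.669, 0.743, 0.0, 0.0]
force: [-0.3, 0.2, 0.2]
width: 0.0852
finger_force: 0.0
```

```bash
python3 -c "
from h import *
go(.426,-.166,.026)
im=env.camera('side');b=im[180:260,340:450,::-1]
im=env.camera('top');a=im[240:310,325:505,::-1];c=im[130:210,150:260,::-1]
a=cv2.resize(a,(800,311),interpolation=2); b=cv2.resize(b,(396,288),interpolation=2)
o=np.zeros((600,800,3),np.uint8);o[:311]=a;o[312:600,:396]=b;o[312:600,400:796]=cv2.resize(c,(396,288))
cv2.imwrite('pics/v10.png',o)"
```

```text
t 31.9 tcp [0.4031 0.0732 0.1781] tool x [-0.105  0.994  0.   ] units [-8.01 -0.08  5.07] w 0.0852
```

View pics/v10.png

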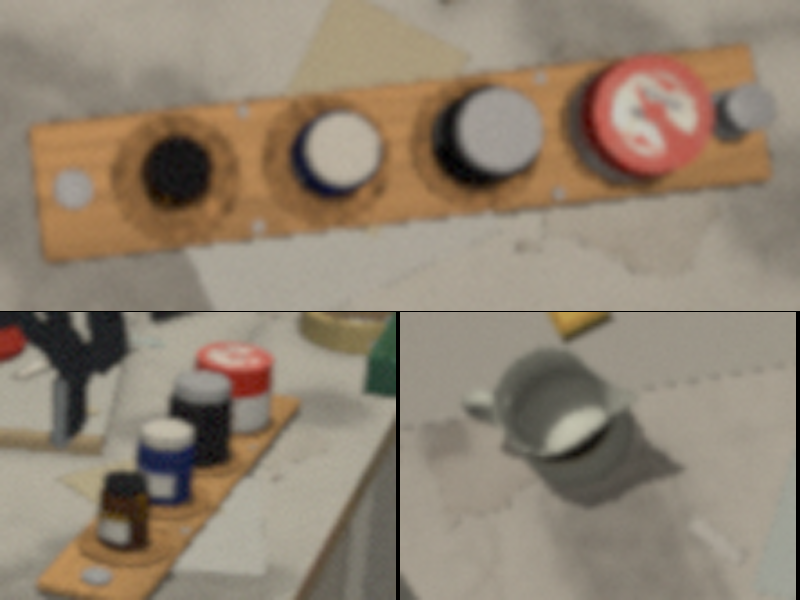

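```bash
python3 -c "
from h import *
q=lambda X,Y,z:onz('top',(X+.5)/4.444-.5+325,(Y+.5)/4.444-.5+240,z).round(4)
print('black',q(179,170,.061),'body',q(176,178,.03),'disc',q(175.5,178.5,.015))"
```

```text
black [ 0.4266 -0.1616  0.061 ] body [ 0.4252 -0.1624  0.03  ] disc [ 0.4261 -0.1633  0.015 ]
```

Black is within 2 mm of its disc centre, the pots are upright in the right order, and the jug is in place. Handing in.

```bash
python3 -c "
from station import env
print(env.job_done())"
```

```text
the job is handed in; nothing more can be done
None
```

The job is handed in at about 32 s of the 106 s: from the post end, red lid, grey cap, white cap and black cap stand upright, each within about 3 mm of its disc's centre in the last top view, and the cream jug was not touched.

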